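# Slide a coated plate over the lip and lay it on the drying stand

### The arm

A 7-joint arm with a two-finger parallel gripper is mounted at the origin on a cart in front of the work surface, level with it; the furniture and walls round the work are solid. World frame = base frame: x ahead of the robot, y to its left, z up, the work surface at z = 0. Lengths are in m, angles in rad, forces in N, time in s.
With the tool pointing down it reaches from about 0.4 to 0.925 m from the base axis. Payload 4.1 kg.
Tool frame: the origin (TCP) lies on the centre line of the jaws, within the pads' length; the fingertips stand 19 mm ahead of it and the grasp point (between the pads) is the TCP; z points along the fingers, y is the line along which they close (so a half turn about z gives the same grasp; the last joint's range is limited). The gripper opens to 85 mm and grips with 20 to 120 N. Pads are 22 mm wide; open, the fingers measure 114 mm over their backs; the gripper's body (76 mm by 85 mm) begins 54 mm behind the grasp point. The pads swing forward as they close: fully open they stand 13 mm farther back than shut.
Start: joints at [-0.099, 0.398, 0.045, 1.537, -0.019, 1.207, -0.051], TCP at [0.65, 0, 0.25] pointing down, gripper open.
Joint ranges: [-2.82, 2.82], [-0.49, 2.23], [-1.37, 1.46], [0, 2.46], [-1.36, 4.5], [0.23, 2], [-2.94, 2.94]. Speed limits (rad/s): [2.57, 2.57, 3.14, 3.14, 3.14, 3.14, 3.14].

### API

Orientations are given as [roll, pitch, yaw] about the fixed x, y, z axes, in that order (R = Rz(yaw) Ry(pitch) Rx(roll)).
In Python, from rig import env gives the robot as it stands. The module is installed in compiled form; this text tells all that it offers.
- The arm moves only by the tool carry_out, never from a script. Its arguments are lists of equal length, an entry for each row: "hand": the opening, from -1 (shut) to 1 (fully open); "translation": the shift along the world's x, y, z each as a share of 200 mm, from -1 to 1, a list of three; "twist": the turn about the world's z as a share of pi rad, from -1 to 1. A call has 1 to 12 rows; each row shifts and turns the commanded pose from where the row before left it; what a row does not reach is not made up. A row lasts 1/12 s, in which the tool goes at most 41.7 mm and 7.16 degrees, less where a joint would pass 70% of its speed; a pose out of reach is approached as far as the arm can. A call with a number of a shift or a turn outside -1 to 1 is refused whole. A call with a gripper value outside its range is refused whole. The fingers move at their own pace and stop on an object; the grip force is fixed at half the most. Time passes only in rows, so rows that do not move let the fingers close. It gives the time, the measured TCP pose, the force, the opening and the grip force at its end, in the units of the state.
- env.state(): the state, without advancing time (a new reading comes with each control period).
- env.grab_frame(name): name is "scene" or "side" or "wrist"; returns (picture, depth): 400x640x3 uint8, red, green, blue; 400x640 float32, m along the optical axis (not along the pixel's ray), 0 where there is no reading.
- env.camera_info(name): a dict with "mtx" (3x3 intrinsics, pixels), "R" (3x3) and "t" (3): a world point X has camera coordinates R X + t; the wrist camera has in their place "tool_from_camera" (4x4, takes a point from camera to tool coordinates, whose origin is the TCP and whose axes are the flange's). Camera axes: x right, y down, z forward; pixel columns grow to the right and rows downward; lengths in m; the calibration is good to about 2 mm. A picture is of the moment at which its call begins: read the wrist's pose just before it. camera_info takes no time and is no camera call.
- env.close_job(): hands the job in; it is judged then, once.
Trained networks look in the newest picture that a camera, given by its name, has taken for a name from the list of things; names that differ only in an ending like _2 or _b are one class to them, and where a whole thing is asked for, a point or a joint stands for the part that bears it (a point fixed in the world has none). Each returns a list of dicts, best first, with "conf" (0 to 1); they miss things now and then, are a little off and sometimes report something else, mostly with a low value. They report only what shows in the picture. A call takes as long as a camera call. They do not tell look-alikes from the thing itself.
- env.outline_of(label, camera): "pixels" (400x640 bool, what is visible of it) and "pixel" ([column, row] in pixels, amid what is visible of it).
The state is a dict: "clock": time; "joints": joint angles; "qd": joint speeds; "joint_efforts": joint torques, N m; "ee_pos": TCP position; "orientation": TCP orientation; "ft_force": force on the tool from outside, world axes, zero at the start; "wrist_torque": the same for the moment, N m; "finger_gap": finger opening in m; "grip_force": force on a finger pad.
Only numpy, scipy, OpenCV 4.12 (cv2) and the standard library are available. Lean on these libraries where they do the work, as an engineer would, in place of code of your own. Each camera call takes 0.05 s, during which the arm holds its last target. There are 200 camera calls.

### The job

Slide the white-coated glass plate along the bed of the spotting block until about a third of its length hangs out over the block's front end, the end nearest the robot, and stays there. Then take the plate by its overhanging end, carry it to the sloped drying stand and lay it coated face up, flat and straight along the middle of the slope with its lower edge against the ledge, letting go only once it lies on the slope. Do not drop the plate, and leave the beaker, timer and bottle where they stand.

Things in the scene. Friction and masses are not known exactly. Their poses are not given: they have to be found in the camera images.
- plate: The glass plate, 110 x 60 x 4 mm, about 60 g, loose, its top face coated white. Origin: centre of its underside; x along its length, y across its width, z out of the coated face. At the start it lies flat on the block's bed, its x along the block's x within 2 degrees, with 25 to 55 mm of bare bed behind it (block +x side).
- block: Spotting block, fixed, left or right of the middle, turned up to 15 degrees: flat bed 220 (x) x 90 (y) mm, 60 mm above the worktop. A rail 10 mm wide, 12 mm above the bed, runs along each long side (66 mm between), so the plate's sides cannot be gripped on the bed. Ends open, no stop. Origin: centre of underside; x away from the robot: front end at x = -110 mm, rear +110; z up.
- stand: Drying stand, fixed, on the side where the block is not, turned up to 15 degrees: base plate 130 x 90 x 8 mm under a sloped metal deck that rises along +x at 30 degrees from horizontal, from 55 mm above the worktop at its low end to about 115 mm. Origin: on the worktop, at the middle of the base's front edge; x away from the robot, z up.
- deck: Sloped deck of the stand: 120 mm long, 40 mm wide (narrower than the plate: fingers pass on both sides), 6 mm thick. Origin: in its top surface at the middle of the low end, where it meets the ledge; x up the slope, y across, z out of the surface. The ledge (-x side) is 40 mm wide, 4 mm thick, 10 mm above the surface. A plate lying home has its origin at x = 55 mm, y = 0, z = 0 here.
- beaker: Bystander: clear beaker 52 mm across, 70 mm high, between block and stand towards the back. Origin: centre of its underside.
- timer: Bystander: white bench timer 52 x 64 x 18 mm, between block and stand towards the front. Origin: centre of its underside.
- bottle: Bystander: clear glass bottle with screw cap, 47 mm across, 103 mm high, on the left. Origin: centre of its underside.
Mind the look-alikes: they are no part of the job. Leave any blue look-alike of the block alone.

How it is judged:
By the outcome, as a careful person would: the job done as asked, in the order asked, and still so for the second after the job is handed in, with the robot touching nothing.
It also fails if it takes over 61 s, if anything falls off the work surface, if the arm or the gripper's body presses on something with over 40 N, if the wrist force passes 120 N, or if a joint passes its speed limit or range.

## Working session

There is one attempt and no reset: what is moved stays moved. The work goes in short steps, Python scripts to look and compute and a tool call to move; the robot and the scene stay as the last step left them, time stands still between calls to the robot, and variables do not carry over. Pictures are saved under pics/ and viewed, at most 10 in all, crops included, and the job is handed in when it is done.

Besides the shell and the picture viewer there is one more tool, called as a command line: name --pt "numbers of a row" for each row, then --argument value for the rest. carry_out: Moves the arm, as the interface text tells. Shift numbers are shares of 200 mm and turn numbers shares of pi rad, none past 1 either way. Its arguments: {"type":"object","properties":{"hand":{"type":"array"},"translation":{"type":"array"},"twist":{"type":"array"}},"required":["hand","translation","twist"]}

```bash
mkdir -p pics
cat > h.py <<'E'
import numpy as np, cv2
from scipy.spatial.transform import Rotation as Ro
from rig import env
def cam(n):
    s=env.state(); rgb,d=env.grab_frame(n); i=env.camera_info(n); K=np.array(i["mtx"])
    if "R" in i: R=np.array(i["R"]).T; t=-R@np.array(i["t"])
    else:
        T=np.array(i["tool_from_camera"]); Rt=Ro.from_euler('xyz',s["orientation"]).as_matrix()
        R=Rt@T[:3,:3]; t=Rt@T[:3,3]+np.array(s["ee_pos"])
    v,u=np.mgrid[0:400,0:640]
    P=np.stack([(u-K[0,2])/K[0,0]*d,(v-K[1,2])/K[1,1]*d,d],-1)@R.T+t
    P[d==0]=np.nan
    return rgb,d,P
def save(n,img): cv2.imwrite('pics/'+n,cv2.cvtColor(img,cv2.COLOR_RGB2BGR))
E
python3 - <<'E'
from h import *
print({k:np.round(v,3).tolist() for k,v in env.state().items()})
for c in ["scene","side"]:
    rgb,d,P=cam(c); save(c+"0.png",rgb); np.savez(c+"0.npz",rgb=rgb,P=P)
    i=env.camera_info(c); print(c, np.round(-np.array(i["R"]).T@np.array(i["t"]),3))
    for l in ["plate","block","stand","deck","beaker","timer","bottle"]:
        for o in env.outline_of(l,c):
            m=o["pixels"]; q=P[m]; print(l,round(o["conf"],2),np.round(o["pixel"]),m.sum(),np.round(np.nanmedian(q,0),3))
    print(env.state()["clock"])
E
```

```text
{'clock': 0.0, 'joints': [-0.099, 0.399, 0.045, 1.538, -0.019, 1.207, -0.051], 'qd': [0.001, -0.0, 0.001, 0.0, -0.0, -0.001, -0.001], 'joint_efforts': [-0.001, -47.513, 1.364, -25.423, 0.011, 0.01, 0.0], 'ee_pos': [0.649, 0.0, 0.249], 'orientation': [-3.14, 0.0, 1.571], 'ft_force': [-0.759, 0.274, -0.78], 'wrist_torque': [0.028, -0.041, -0.018], 'grip_force': 0.0, 'finger_gap': 0.085}
scene [0.095 0.564 0.483]
plate 0.61 [432. 174.] 350 [ 0.58  -0.21   0.066]
block 0.85 [344. 161.] 2249 [ 0.819 -0.132  0.057]
block 0.61 [434. 192.] 2871 [ 0.549 -0.177  0.059]
block 0.58 [289. 237.] 2889 [0.614 0.202 0.024]
stand 0.9 [289. 236.] 2797 [0.613 0.202 0.026]
deck 0.82 [288. 218.] 1137 [0.624 0.196 0.083]
beaker 0.6 [327. 190.] 657 [0.699 0.029 0.049]
timer 0.56 [408. 241.] 549 [0.481 0.011 0.018]
bottle 0.92 [193. 273.] 1500 [0.61  0.405 0.062]
0.4
side [0.145 0.837 0.618]
plate 0.74 [405. 164.] 359 [ 0.581 -0.212  0.063]
block 0.83 [313. 158.] 2499 [ 0.825 -0.133  0.054]
block 0.58 [408. 175.] 2506 [ 0.554 -0.177  0.056]
stand 0.73 [302. 251.] 2685 [0.619 0.2   0.013]
deck 0.66 [300. 229.] 997 [0.624 0.194 0.081]
beaker 0.71 [314. 198.] 606 [0.702 0.033 0.045]
timer 0.58 [401. 233.] 479 [0.48  0.01  0.015]
bottle 0.91 [234. 297.] 1298 [0.61 0.41 0.06]
0.8
```

View pics/scene0.png

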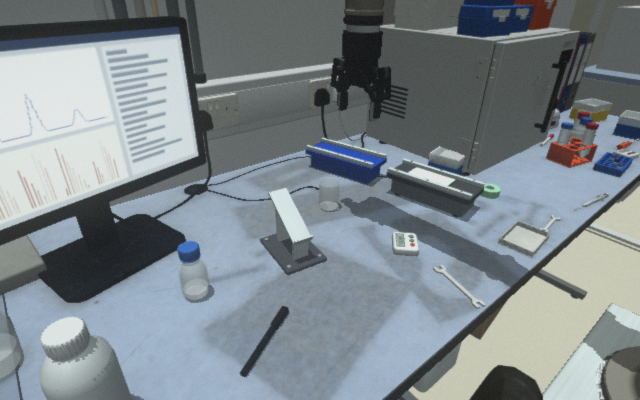

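Run:
```python
import numpy as np,cv2
r=np.load('scene0.npz')['rgb'][120:300,230:510]
s=np.load('side0.npz')['rgb'][110:310,240:500]
a=cv2.resize(r,(800,514)); cv2.imwrite('pics/crop0.png',a[:,:,::-1])
```

```text
(no output)
```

View pics/crop0.png

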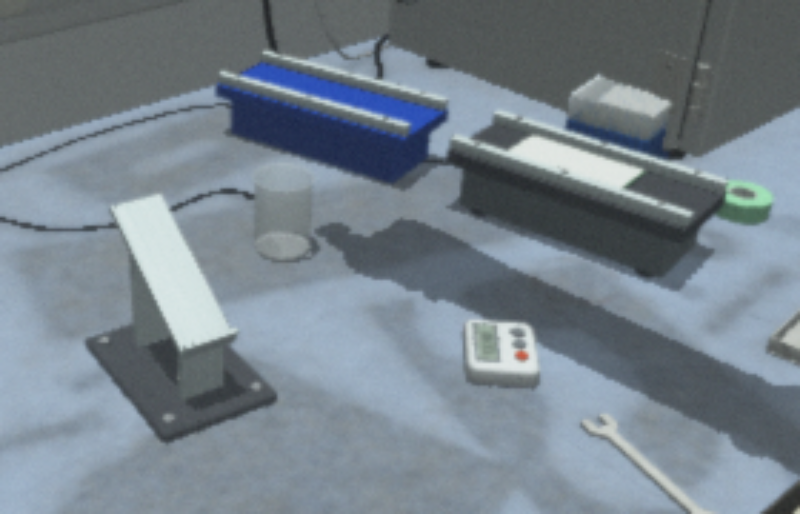

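The white plate is at scene pixel (432,174) on the dark grey block at (434,192). The candidates I could confuse with the targets are:
- **Block:** the blue look-alike at (344,161), which is not the one I want.
- **Plate:** the white box at (447,158), the white timer at (408,241) and the pale deck at (288,218).

The plate I want is the flat white sheet between the rails of the grey block. The crop confirms this.

Run:
```python
from h import *
print(np.round(env.camera_info("wrist")["tool_from_camera"],3), np.round(env.camera_info("wrist")["mtx"],0).tolist())
for c in ["scene","side"]:
    z=np.load(c+'0.npz'); P=z['P']; 
    def box(x0,x1,y0,y1,z0,z1): return (P[...,0]>x0)&(P[...,0]<x1)&(P[...,1]>y0)&(P[...,1]<y1)&(P[...,2]>z0)&(P[...,2]<z1)
    m=box(.4,.7,-.3,-.1,.04,.085); q=P[m]
    print(c,'block',len(q),cv2.minAreaRect(q[:,:2].astype(np.float32)), np.percentile(q[:,2],[50,70,95]))
    m=box(.5,.75,.1,.3,.05,.13); q=P[m]
    print('deck',len(q),cv2.minAreaRect(q[:,:2].astype(np.float32)),q[:,2].max())
    m=box(.5,.75,.1,.3,.005,.015); q=P[m]
    print('base',len(q),cv2.minAreaRect(q[:,:2].astype(np.float32)))
    for o in env.outline_of("plate",c)[:1]:
        q=P[o["pixels"]]; print('plate',cv2.minAreaRect(q[:,:2].astype(np.float32)),np.nanpercentile(q[:,2],[5,50,95]))
```

```text
[[ 0.001 -0.949 -0.314  0.081]
 [ 1.     0.002 -0.001  0.001]
 [ 0.001 -0.314  0.949 -0.123]
 [ 0.     0.     0.     1.   ]] [[290.0, 0.0, 324.0], [0.0, 290.0, 199.0], [0.0, 0.0, 1.0]]
scene block 2329 ((0.5750576257705688, -0.2048671990633011), (0.22106094658374786, 0.09261726588010788), 10.425357818603516) [0.0647027  0.06712693 0.07393671]
deck 1205 ((0.6264012455940247, 0.19454678893089294), (0.041905324906110764, 0.11400236934423447), 81.35834503173828) 0.11751524570637784
base 1244 ((0.6221952438354492, 0.19486233592033386), (0.09092726558446884, 0.13278897106647491), 81.69304656982422)
plate ((0.5763254165649414, -0.19959983229637146), (0.10400515794754028, 0.07246338576078415), 25.371353149414062) [0.06442891 0.06575917 0.06714647]
side block 2042 ((0.5718002915382385, -0.2055569738149643), (0.22079814970493317, 0.09493914246559143), 9.518689155578613) [0.06205954 0.06487947 0.07117172]
deck 1098 ((0.623002827167511, 0.19259046018123627), (0.04258086159825325, 0.11438281834125519), 81.65182495117188) 0.11507703076843168
base 1191 ((0.6190136075019836, 0.19403886795043945), (0.09122558683156967, 0.13216087222099304), 82.78498077392578)
plate ((0.5808568596839905, -0.20368598401546478), (0.10724541544914246, 0.07191989570856094), 10.879229545593262) [0.06091845 0.06300089 0.06509312]
```

carry_out --hand '[-0.5, -0.5, -0.5, -0.5, -0.5, -0.5, -0.5, -0.5, -0.5, -0.5, -0.5, -0.5]' --pt "-0.0125 0.08 0.0125" --pt "-0.0125 0.08 0.0125" --pt "-0.0125 0.08 0.0125" --pt "-0.0125 0.08 0.0125" --pt "-0.0125 0.08 0.0125" --pt "-0.0125 0.08 0.0125" --pt "-0.0125 0.08 0.0125" --pt "-0.0125 0.08 0.0125" --pt "-0.0125 0.08 0.0125" --pt "-0.0125 0.08 0.0125" --pt "-0.0125 0.08 0.0125" --pt "-0.0125 0.08 0.0125" --twist '[-0.0394, -0.0394, -0.0394, -0.0394, -0.0394, -0.0394, -0.0394, -0.0394, -0.0394, -0.0394, -0.0394, -0.0394]'

```text
clock: 1.9
ee_pos: [0.6198, 0.1929, 0.2805]
orientation: [3.142, -0.0, 0.079]
ft_force: [0.2, -1.0, 0.0]
finger_gap: 0.0213
grip_force: 0.0
```

carry_out --hand '[-0.5, -0.5, -0.5, -0.5, -0.5]' --pt "0 0 0" --pt "0 0 0" --pt "0 0 0" --pt "0 0 0" --pt "0 0 0" --twist '[-0.0246, -0.0246, -0.0246, 0, 0]'

```text
clock: 2.32
ee_pos: [0.62, 0.1921, 0.2803]
orientation: [3.141, 0.0, -0.144]
ft_force: [-0.3, -0.2, 0.2]
finger_gap: 0.0216
grip_force: 0.0
```

Run:
```python
from h import *
s=env.state(); print(s["clock"],np.round(s["ee_pos"],4),np.round(np.degrees(s["orientation"]),2))
rgb,d,P=cam("wrist"); save("w_stand.png",rgb); np.savez('w_stand.npz',rgb=rgb,P=P)
o=env.outline_of("deck","wrist"); print([(x["conf"],x["pixel"]) for x in o])
def box(x0,x1,y0,y1,z0,z1): return (P[...,0]>x0)&(P[...,0]<x1)&(P[...,1]>y0)&(P[...,1]<y1)&(P[...,2]>z0)&(P[...,2]<z1)
for zr in [(.05,.13),(.003,.015)]:
    q=P[box(.5,.75,.1,.3,*zr)]; print(len(q),cv2.minAreaRect(q[:,:2].astype(np.float32)),q[:,2].max())
q=P[o[0]["pixels"]]; q=q[np.isfinite(q[:,0])]
A=np.c_[q[:,:2],np.ones(len(q))]; w=np.ones(len(q),bool)
for _ in range(6):
    c=np.linalg.lstsq(A[w],q[w,2],rcond=None)[0]; w=abs(A@c-q[:,2])<.003
print('plane',c,w.sum(),len(q),'slope',np.degrees(np.arctan(np.hypot(c[0],c[1]))),'dir',np.degrees(np.arctan2(c[1],c[0])),cv2.minAreaRect(q[w,:2].astype(np.float32)),q[w,2].min(),q[w,2].max())
```

```text
2.3167 [0.62   0.1921 0.2803] [179.99   0.    -8.26]
[(0.75, [323.8, 160.4])]
3285 ((0.6269576549530029, 0.1922309398651123), (0.040014997124671936, 0.11421117931604385), 81.84342193603516) 0.11574589466098145
2891 ((0.6223012208938599, 0.19274774193763733), (0.09009820222854614, 0.12936513125896454), 81.69842529296875) 0.011622782305460488
plane [ 0.56597006 -0.08362213 -0.25539122] 3007 3316 slope 29.774490536396723 dir -8.404650505149231 ((0.6295275688171387, 0.19186259806156158), (0.040014997124671936, 0.10735676437616348), 81.84342193603516) 0.05412143141051712 0.11574589466098145
```

View pics/w_stand.png

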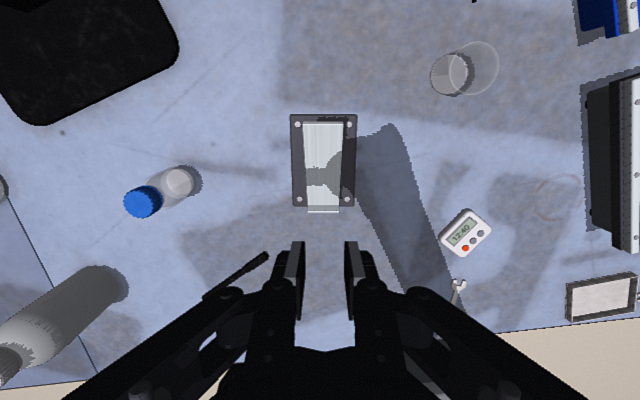

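The wrist view shows the deck at (323,160), clear on both sides. The timer is at (465,232), the beaker at (465,68) and the grey block at (610,150). Next I'll look at the block.

carry_out --hand '[-0.5, -0.5, -0.5, -0.5, -0.5, -0.5, -0.5, -0.5, -0.5, -0.5, -0.5, -0.5]' --pt "-0.019 -0.165 -0.0125" --pt "-0.019 -0.165 -0.0125" --pt "-0.019 -0.165 -0.0125" --pt "-0.019 -0.165 -0.0125" --pt "-0.019 -0.165 -0.0125" --pt "-0.019 -0.165 -0.0125" --pt "-0.019 -0.165 -0.0125" --pt "-0.019 -0.165 -0.0125" --pt "-0.019 -0.165 -0.0125" --pt "-0.019 -0.165 -0.0125" --pt "-0.019 -0.165 -0.0125" --pt "-0.019 -0.165 -0.0125" --twist '[0.0085, 0.0085, 0.0085, 0.0085, 0.0085, 0.0085, 0.0085, 0.0085, 0.0085, 0.0085, 0.0085, 0.0085]'

```text
clock: 3.42
ee_pos: [0.574, -0.2057, 0.2504]
orientation: [3.142, -0.001, 0.177]
ft_force: [1.2, -0.2, -0.1]
finger_gap: 0.0212
grip_force: 0.0
```

carry_out --hand '[-0.5, -0.5, -0.5]' --pt "0 0 0" --pt "0 0 0" --pt "0 0 0" --twist '[0, 0, 0]'

```text
clock: 3.67
ee_pos: [0.5746, -0.2036, 0.2503]
orientation: [-3.141, -0.0, 0.174]
ft_force: [-0.2, -0.0, -0.4]
finger_gap: 0.0211
grip_force: 0.0
```

```bash
cat > blk.py <<'E'
from h import *
import sys
def run(tag):
    s=env.state(); print(s["clock"],np.round(s["ee_pos"],4),np.round(np.degrees(s["orientation"]),2),s["finger_gap"])
    rgb,d,P=cam("wrist"); save(tag+".png",rgb); np.savez(tag+'.npz',rgb=rgb,P=P)
    m=(P[...,0]>.4)&(P[...,0]<.72)&(P[...,1]>-.29)&(P[...,1]<-.12)&(P[...,2]>.05)&(P[...,2]<.082)
    n,l,st,_=cv2.connectedComponentsWithStats(m.astype(np.uint8)); k=1+np.argmax(st[1:,4])
    q=P[l==k]; (c,wh,a)=cv2.minAreaRect(q[:,:2].astype(np.float32)); print('block',c,wh,a,np.percentile(q[:,2],[5,30,50,95]))
    if wh[0]<wh[1]: a-=90
    for o in env.outline_of("plate","wrist")[:2]:
        q=P[o["pixels"]]; q=q[np.isfinite(q[:,0])]; print('plate',o["conf"],o["pixel"],cv2.minAreaRect(q[:,:2].astype(np.float32)),np.percentile(q[:,2],[5,50,95]))
        t=np.radians(a); u=np.array([np.cos(t),np.sin(t)]); v=np.array([-u[1],u[0]])
        r=q[:,:2]-c; print('plate in block frame x',np.percentile(r@u,[0,1,50,99,100]),'y',np.percentile(r@v,[0,1,50,99,100]),'yaw',a)
if __name__=="__main__": run(sys.argv[1])
E
python3 blk.py w_blk
```

```text
3.6667 [ 0.5746 -0.2036  0.2503] [-1.7995e+02 -2.0000e-02  9.9900e+00] 0.021143604805559997
block (0.5749212503433228, -0.20861119031906128) (0.21964457631111145, 0.09017160534858704) 9.928564071655273 [0.0589683  0.06031461 0.06333322 0.0722468 ]
plate 0.8 [322.6, 165.9] ((0.5855762362480164, -0.20638303458690643), (0.11013423651456833, 0.06042047217488289), 8.983745574951172) [0.06256027 0.06379214 0.06498066]
plate in block frame x [-0.04434865 -0.0420979   0.01525622  0.06534429  0.0663444 ] y [-0.02952194 -0.02828788  0.00075836  0.03002584  0.03137139] yaw 9.928564071655273
```

View pics/w_blk.png

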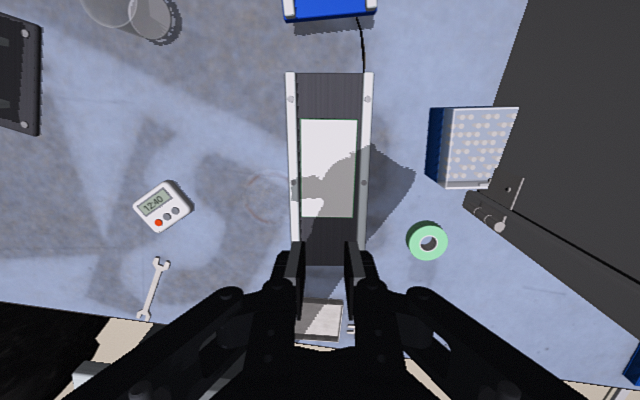

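The plate is at (322,166), centred between the rails, with about 44 mm of bare bed behind it towards the top of the picture. The front end is at the bottom. I'll move behind the plate and feel for the bed.

carry_out --hand '[-0.5, -0.5, -0.5, -0.5, -0.5, -0.5, -0.5, -0.5, -0.5, -0.5, -0.5]' --pt "0.111 0.013 0" --pt "0.111 0.013 0" --pt "0.111 0.013 0" --pt "0.111 0.013 0" --pt "0 0 -0.15" --pt "0 0 -0.15" --pt "0 0 -0.15" --pt "0 0 -0.15" --pt "0 0 -0.15" --pt "0 0 0" --pt "0 0 0" --twist '[0, 0, 0, 0, 0, 0, 0, 0, 0, 0, 0]'

```text
clock: 4.68
ee_pos: [0.6626, -0.1915, 0.0989]
orientation: [-3.14, 0.003, 0.177]
ft_force: [0.1, -0.4, 0.7]
finger_gap: 0.0215
grip_force: 0.0
```

carry_out --hand '[-0.5, -0.5, -0.5, -0.5]' --pt "0 0 -0.025" --pt "0 0 -0.025" --pt "0 0 0" --pt "0 0 0" --twist '[0, 0, 0, 0]'

```text
clock: 5.02
ee_pos: [0.6638, -0.1937, 0.0915]
orientation: [3.141, -0.002, 0.174]
ft_force: [-0.1, -0.5, 1.3]
finger_gap: 0.0215
grip_force: 0.0
```

carry_out --hand '[-0.5, -0.5, -0.5]' --pt "0 0 -0.015" --pt "0 0 -0.01" --pt "0 0 0" --twist '[0, 0, 0]'

```text
clock: 5.27
ee_pos: [0.663, -0.1935, 0.0851]
orientation: [-3.141, 0.0, 0.174]
ft_force: [0.2, -0.7, 0.5]
finger_gap: 0.0214
grip_force: 0.0
```

Next I'll step down in 2 mm rows until it touches.

carry_out --hand '[-0.5, -0.5, -0.5]' --pt "0 0 -0.01" --pt "0 0 -0.005" --pt "0 0 0" --twist '[0, 0, 0]'

```text
clock: 5.52
ee_pos: [0.663, -0.1935, 0.082]
orientation: [-3.141, 0.001, 0.174]
ft_force: [0.1, 0.4, 0.2]
finger_gap: 0.0214
grip_force: 0.0
```

carry_out --hand '[-0.5, -0.5, -0.5]' --pt "0 0 -0.005" --pt "0 0 0" --pt "0 0 0" --twist '[0, 0, 0]'

```text
clock: 5.77
ee_pos: [0.6632, -0.1936, 0.0813]
orientation: [3.141, 0.0, 0.174]
ft_force: [-0.4, 0.5, -1.1]
finger_gap: 0.0212
grip_force: 0.0
```

carry_out --hand '[-0.5, -0.5, -0.5]' --pt "0 0 -0.006" --pt "0 0 0" --pt "0 0 0" --twist '[0, 0, 0]'

```text
clock: 6.02
ee_pos: [0.6632, -0.1935, 0.0801]
orientation: [3.142, 0.0, 0.174]
ft_force: [-0.4, -0.1, -0.6]
finger_gap: 0.0214
grip_force: 0.0
```

carry_out --hand '[-0.5, -0.5, -0.5]' --pt "0 0 -0.006" --pt "0 0 0" --pt "0 0 0" --twist '[0, 0, 0]'

```text
clock: 6.27
ee_pos: [0.6634, -0.1936, 0.0792]
orientation: [3.141, -0.0, 0.174]
ft_force: [-0.9, -1.0, 2.5]
finger_gap: 0.0214
grip_force: 1.0
```

carry_out --hand '[-0.5, -0.5, -0.5]' --pt "0 0 -0.005" --pt "0 0 0" --pt "0 0 0" --twist '[0, 0, 0]'

```text
clock: 6.52
ee_pos: [0.6634, -0.1937, 0.0792]
orientation: [3.142, -0.001, 0.174]
ft_force: [-2.9, 0.7, 6.4]
finger_gap: 0.0214
grip_force: 3.5
```

carry_out --hand '[-0.5, -0.5, -0.5, -0.5, -0.5, -0.5, -0.5, -0.5, -0.5, -0.5, -0.5, -0.5]' --pt "0 0 0.012" --pt "-0.0394 -0.0069 0" --pt "-0.0394 -0.0069 0" --pt "-0.0394 -0.0069 0" --pt "-0.0394 -0.0069 0" --pt "-0.0394 -0.0069 0" --pt "-0.0394 -0.0069 0" --pt "-0.0394 -0.0069 0" --pt "-0.0394 -0.0069 0" --pt "-0.0394 -0.0069 0" --pt "-0.0197 -0.00345 0" --pt "0 0 0" --twist '[0, 0, 0, 0, 0, 0, 0, 0, 0, 0, 0, 0]'

```text
clock: 7.52
ee_pos: [0.5871, -0.2072, 0.0804]
orientation: [-3.142, 0.001, 0.173]
ft_force: [-0.5, -0.9, -0.7]
finger_gap: 0.0213
grip_force: 0.0
```

```bash
python3 blk.py w_push
python3 - <<'E'
from h import *
for c in ["scene","side"]:
    rgb,d,P=cam(c)
    t=np.radians(9.93); u=np.array([np.cos(t),np.sin(t)]); v=np.array([-u[1],u[0]])
    for o in env.outline_of("plate",c)[:1]:
        q=P[o["pixels"]]; q=q[np.isfinite(q[:,0])]; r=q[:,:2]-[.5749,-.2086]
        print(c,o["conf"],np.percentile(r@u,[0,1,50,99,100]),np.percentile(r@v,[1,99]),np.median(q[:,2]))
E
```

```text
7.5167 [ 0.5871 -0.2072  0.0804] [-1.80e+02  5.00e-02  9.91e+00] 0.021310920946646134
block (0.6035580635070801, -0.20340168476104736) (0.16237254440784454, 0.08664124459028244) 9.941326141357422 [0.05889711 0.05975094 0.0603217  0.07238152]
plate 0.91 [322.6, 314.2] ((0.561140775680542, -0.2135433703660965), (0.07527867704629898, 0.03620942309498787), 7.6663360595703125) [0.06279697 0.06388406 0.0647899 ]
plate in block frame x [-0.08118628 -0.07905344 -0.05485378 -0.02768238 -0.00550992] y [-0.01947689 -0.01836742 -0.00161024  0.01560603  0.01667058] yaw 9.941326141357422
scene 0.63 [-0.10858868 -0.10732455 -0.06009121 -0.00374027 -0.00215808] [-0.02855712  0.01849673] 0.06574861406346028
side 0.7 [-0.10841333 -0.10650825 -0.05700327 -0.00505497 -0.00396283] [-0.02435402  0.01702196] 0.0632228138071777
```

View pics/w_push.png

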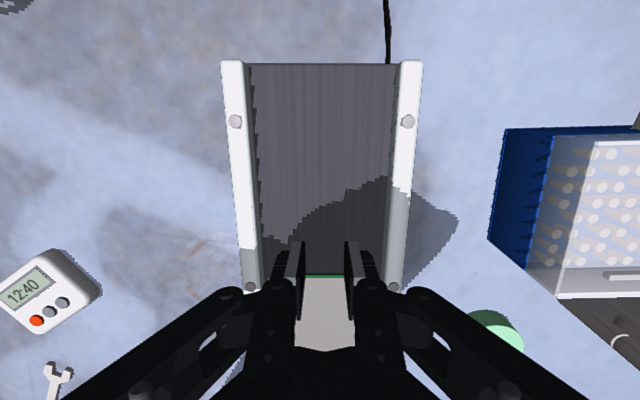

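The plate's rear edge is at (322,275), against the fingers and sliding straight. It needs about 36 mm more.

carry_out --hand '[-0.5, -0.5, -0.5, -0.5, -0.5, -0.5, -0.5, -0.5]' --pt "-0.0345 -0.006 0" --pt "-0.0345 -0.006 0" --pt "-0.0345 -0.006 0" --pt "-0.0345 -0.006 0" --pt "-0.0197 -0.0035 0" --pt "-0.0148 -0.0025 0" --pt "-0.005 -0.001 0" --pt "0 0 0" --twist '[0, 0, 0, 0, 0, 0, 0, 0]'

```text
clock: 8.48
ee_pos: [0.5525, -0.213, 0.0804]
orientation: [3.142, 0.0, 0.174]
ft_force: [1.1, 0.0, -0.2]
finger_gap: 0.0217
grip_force: 0.0
```

```bash
cat > fix.py <<'E'
from h import *
def go(c):
    rgb,d,P=cam(c)
    t=np.radians(9.93); u=np.array([np.cos(t),np.sin(t)]); v=np.array([-u[1],u[0]])
    for o in env.outline_of("plate",c)[:1]:
        q=P[o["pixels"]]; q=q[np.isfinite(q[:,0])]; r=q[:,:2]-[.5749,-.2086]
        print(c,o["conf"],o["pixel"],np.round(np.percentile(r@u,[0,1,50,99,100]),4),'y',np.round(np.percentile(r@v,[1,50,99]),4),np.percentile(q[:,2],[5,50,95]),cv2.minAreaRect(q[:,:2].astype(np.float32)))
    return rgb,P
if __name__=="__main__":
    for c in ["scene","side"]: go(c)
E
python3 fix.py
```

```text
scene 0.81 [476.3, 187.6] [-0.1431 -0.1427 -0.1018 -0.0352 -0.0303] y [-0.1208 -0.0011  0.0317] [0.06290332 0.06556978 0.06691423] ((0.49885860085487366, -0.2631007730960846), (0.11244048178195953, 0.15704259276390076), 17.407272338867188)
side 0.87 [444.7, 172.2] [-0.1462 -0.1456 -0.0981 -0.0375 -0.0348] y [-0.1286 -0.0019  0.0384] [0.06061009 0.06288225 0.06521378] ((0.49911361932754517, -0.284030020236969), (0.1111035868525505, 0.1995370239019394), 13.909493446350098)
```

carry_out --hand '[-0.5, -0.5, -0.5, 1, 1, 1, 1, 1, 1, 1]' --pt "0.025 0.004 0.1" --pt "0 0 0.2" --pt "0 0 0.2" --pt "0 0 0.1" --pt "-0.139 -0.0235 0" --pt "-0.139 -0.0235 0" --pt "-0.139 -0.0235 0" --pt "-0.139 -0.0235 0" --pt "0 0 0" --pt "0 0 0" --twist '[0, 0, 0, 0, 0, 0, 0, 0, 0, 0]'

```text
clock: 9.52
ee_pos: [0.4455, -0.2313, 0.2005]
orientation: [-3.141, -0.0, 0.172]
ft_force: [0.8, -0.0, 0.5]
finger_gap: 0.0856
grip_force: 0.0
```

Run:
```python
from fix import *
s=env.state(); print(s["clock"],np.round(s["ee_pos"],4),np.round(np.degrees(s["orientation"]),2))
rgb,P=go("wrist"); save("w_oh.png",rgb)
m=(P[...,0]>.4)&(P[...,0]<.72)&(P[...,1]>-.29)&(P[...,1]<-.12)&(P[...,2]>.05)&(P[...,2]<.082)
n,l,st,_=cv2.connectedComponentsWithStats(m.astype(np.uint8)); k=1+np.argmax(st[1:,4]); q=P[l==k]
print(cv2.minAreaRect(q[:,:2].astype(np.float32)))
```

```text
9.5167 [ 0.4455 -0.2313  0.2005] [-1.7998e+02 -3.0000e-02  9.8500e+00]
((0.5169520974159241, -0.21862442791461945), (0.17063948512077332, 0.09005080163478851), 9.922232627868652)
```

View pics/w_oh.png

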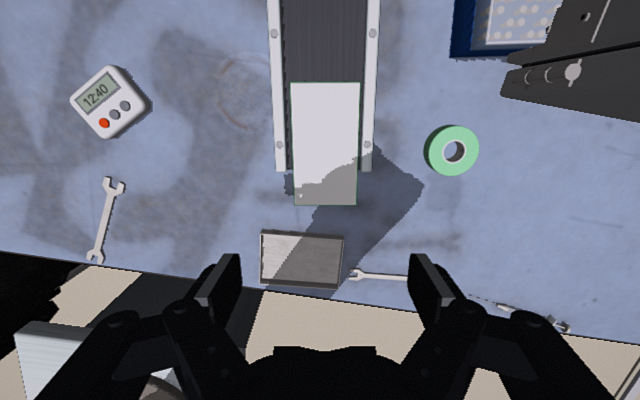

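The overhanging plate has corners at about (291,82), (360,82), (357,205) and (294,206). The block's front end is at row 171.

Run:
```python
from h import *
s=env.state(); rgb,d,P=cam("wrist")
hull=np.zeros((400,640),np.uint8); cv2.fillConvexPoly(hull,np.array([[286,76],[365,76],[362,211],[289,211]]),1)
m=(hull>0)&(abs(P[...,2]-.064)<.0035)&(rgb.mean(-1)>110); m=cv2.morphologyEx(m.astype(np.uint8),cv2.MORPH_OPEN,np.ones((5,5)))>0
q=P[m]; r=cv2.minAreaRect(q[:,:2].astype(np.float32)); print(r,np.median(q[:,2]),m.sum())
t=np.radians(9.93); u=np.array([np.cos(t),np.sin(t)]); v=np.array([-u[1],u[0]]); w=q[:,:2]-[.5749,-.2086]
print(np.percentile(w@u,[.2,99.8]),np.percentile(w@v,[.2,99.8]))
```

```text
((0.4874975085258484, -0.22469566762447357), (0.10860516130924225, 0.058815572410821915), 10.262803077697754) 0.0637873712114228 7877
[-0.14215498 -0.0346365 ] [-0.02992887  0.02851796]
```

carry_out --hand '[1, 1, 1, 1, 1, 1, 1]' --pt "0.012 0 -0.18" --pt "0 0 -0.18" --pt "0 0 -0.18" --pt "0 0 -0.09" --pt "0 0 -0.09" --pt "0 0 0" --pt "0 0 0" --twist '[0.001, 0, 0, 0, 0, 0, 0]'

```text
clock: 10.25
ee_pos: [0.4494, -0.2304, 0.0555]
orientation: [-3.141, 0.002, 0.178]
ft_force: [0.5, -0.4, 0.1]
finger_gap: 0.0854
grip_force: 0.0
```

carry_out --hand '[-1, -1, -1, -1, -1, -1]' --pt "0 0 0" --pt "0 0 0" --pt "0 0 0" --pt "0 0 0" --pt "0 0 0" --pt "0 0 0" --twist '[0, 0, 0, 0, 0, 0]'

```text
clock: 10.75
ee_pos: [0.4505, -0.2313, 0.0579]
orientation: [3.14, -0.003, 0.177]
ft_force: [0.3, 1.0, 6.2]
finger_gap: 0.0582
grip_force: 62.9
```

carry_out --hand '[-1, -1, -1, -1, -1, -1, -1, -1]' --pt "0 0 0.02" --pt "0 0 0.04" --pt "0 0 0.08" --pt "0 0 0.12" --pt "0 0 0.12" --pt "0 0 0.12" --pt "0 0 0.1" --pt "0 0 0" --twist '[0, 0, 0, 0, 0, 0, 0, 0]'

```text
clock: 11.42
ee_pos: [0.4514, -0.2322, 0.1809]
orientation: [3.138, -0.008, 0.177]
ft_force: [0.7, -0.7, -0.5]
finger_gap: 0.0579
grip_force: 64.3
```

```bash
cat > held.py <<'E'
from h import *
s=env.state(); p=np.array(s["ee_pos"]); print(s["clock"],np.round(p,4),np.round(np.degrees(s["orientation"]),2),s["finger_gap"],s["grip_force"],np.round(s["ft_force"],1))
rgb,d,P=cam("wrist")
T=(P-p)@Ro.from_euler('xyz',s["orientation"]).as_matrix()
m=(abs(T[...,1])<.034)&(T[...,0]>-.03)&(T[...,0]<.12)&(abs(T[...,2])<.035)&(rgb.mean(-1)>90)
m=cv2.morphologyEx(m.astype(np.uint8),cv2.MORPH_OPEN,np.ones((5,5)))>0
q=T[m]; A=np.c_[q[:,:2],np.ones(len(q))]; w=np.ones(len(q),bool)
for _ in range(6):
    c=np.linalg.lstsq(A[w],q[w,2],rcond=None)[0]; w=abs(A@c-q[:,2])<.003
print('tool-frame plane z=ax+by+c',c,'pitch',np.degrees(np.arctan(c[0])),w.sum(),len(q),cv2.minAreaRect(q[w,:2].astype(np.float32)),np.percentile(q[w,0],[.2,99.8]),np.percentile(q[w,1],[.2,99.8]))
import sys; save(sys.argv[1]+'.png',rgb)
E
python3 held.py w_held
```

```text
11.4167 [ 0.4514 -0.2322  0.1809] [179.78  -0.44  10.13] 0.05791398269284285 64.28726077079773 [ 0.7 -0.7 -0.5]
tool-frame plane z=ax+by+c [ 0.00764511  0.00017432 -0.00558087] pitch 0.4380238667141762 32446 32446 ((0.037649258971214294, 0.00012584589421749115), (0.05916578695178032, 0.1090814396739006), 89.9448013305664) [-0.01552003  0.09202378] [-0.02908383  0.02910376]
```

View pics/w_held.png

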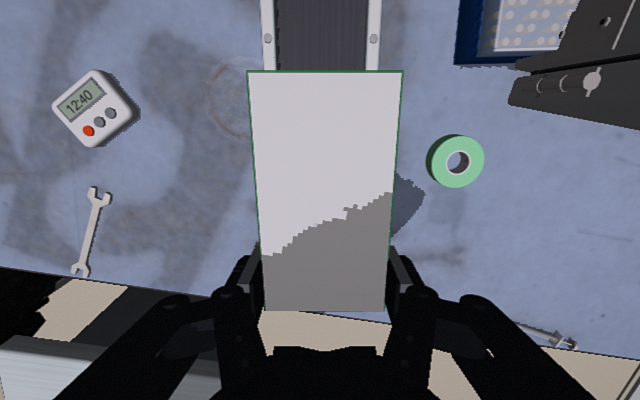

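The plate is held level and straight, spanning rows 70–310. I'll carry it over to the stand.

carry_out --hand '[-1, -1, -1, -1, -1, -1, -1, -1, -1, -1, -1, -1]' --pt "0.034 0.11 0" --pt "0.053 0.17 0" --pt "0.059 0.19 0" --pt "0.059 0.19 0" --pt "0.059 0.19 0" --pt "0.059 0.19 0" --pt "0.059 0.19 0" --pt "0.059 0.19 0" --pt "0.059 0.19 0" --pt "0.059 0.19 0" --pt "0.059 0.19 0" --pt "0.05 0.16 0" --twist '[-0.0085, -0.0085, -0.0085, -0.0085, -0.0085, -0.0085, -0.0085, -0.0085, -0.0085, -0.0085, -0.0085, -0.0085]'

```text
clock: 12.47
ee_pos: [0.5818, 0.2023, 0.1749]
orientation: [3.141, 0.002, -0.143]
ft_force: [0.9, 0.3, -0.3]
finger_gap: 0.0581
grip_force: 64.3
```

carry_out --hand '[-1, -1, -1, -1]' --pt "0 0 -0.05" --pt "0 0 -0.05" --pt "0 0 0" --pt "0 0 0" --twist '[0, 0, 0, 0]'

```text
clock: 12.8
ee_pos: [0.5814, 0.1966, 0.1547]
orientation: [3.138, 0.003, -0.146]
ft_force: [-0.0, -0.6, -0.4]
finger_gap: 0.0582
grip_force: 64.3
```

```bash
python3 held.py w_over
```

```text
12.8 [0.5814 0.1966 0.1547] [179.82   0.18  -8.34] 0.05817708836381484 64.34055805206299 [-0.  -0.6 -0.4]
tool-frame plane z=ax+by+c [ 0.00769554 -0.00082306 -0.00552265] pitch 0.44091303703070195 32389 32389 ((0.03773896396160126, 5.586445331573486e-05), (0.0593186654150486, 0.10892226547002792), 89.83123779296875) [-0.01556341  0.09200754] [-0.02918152  0.02903085]
```

carry_out --hand '[-1, -1, -1, -1, -1]' --pt "0.0175 0.0085 -0.06" --pt "0 0 -0.08" --pt "0 0 -0.05" --pt "0 0 0" --pt "0 0 0" --twist '[0, 0, 0, 0, 0]'

```text
clock: 13.27
ee_pos: [0.5858, 0.2002, 0.1176]
orientation: [3.141, 0.001, -0.144]
ft_force: [-0.3, 0.2, 0.3]
finger_gap: 0.0578
grip_force: 64.3
```

carry_out --hand '[-1, -1, -1]' --pt "0 0 -0.015" --pt "0 0 -0.01" --pt "0 0 0" --twist '[0, 0, 0]'

```text
clock: 13.52
ee_pos: [0.5863, 0.2008, 0.1135]
orientation: [-3.141, -0.0, -0.143]
ft_force: [0.1, 0.8, -0.9]
finger_gap: 0.0584
grip_force: 64.3
```

carry_out --hand '[-1, -1, -1, -1]' --pt "-0.005 -0.0125 0" --pt "0 0 -0.01" --pt "0 0 0" --pt "0 0 0" --twist '[0, 0, 0, 0]'

```text
clock: 13.85
ee_pos: [0.5851, 0.1982, 0.1114]
orientation: [3.141, 0.0, -0.143]
ft_force: [0.3, -0.0, -0.3]
finger_gap: 0.0585
grip_force: 64.3
```

carry_out --hand '[-1, -1, -1]' --pt "0 0 -0.01" --pt "0 0 0" --pt "0 0 0" --twist '[0, 0, 0]'

```text
clock: 14.1
ee_pos: [0.5852, 0.1984, 0.1095]
orientation: [3.142, -0.0, -0.143]
ft_force: [-0.9, -0.3, 0.3]
finger_gap: 0.0584
grip_force: 64.5
```

carry_out --hand '[-1, -1, -1, -1]' --pt "0 0 -0.015" --pt "0 0 -0.015" --pt "0 0 0" --pt "0 0 0" --twist '[0, 0, 0, 0]'

```text
clock: 14.43
ee_pos: [0.5855, 0.1984, 0.1037]
orientation: [-3.141, -0.001, -0.143]
ft_force: [-1.7, 0.0, 5.2]
finger_gap: 0.0581
grip_force: 64.9
```

```bash
python3 held.py w_t1
```

```text
14.4333 [0.5855 0.1984 0.1037] [-1.7998e+02 -4.0000e-02 -8.2100e+00] 0.05808144301891467 64.86334562301636 [-1.7  0.   5.2]
tool-frame plane z=ax+by+c [-7.04501922e-02  3.49194259e-05 -5.63547400e-03] pitch -4.029840474937698 34568 35351 ((0.04001409187912941, 0.00012206658720970154), (0.05924433842301369, 0.1160053163766861), 89.99002838134766) [-0.01634822  0.09727382] [-0.02915717  0.02908005]
```

carry_out --hand '[-1, -1, -1, -1, -1, -1, -1, -1, -1, -1]' --pt "0.0017 -0.0003 -0.0235" --pt "0.0017 -0.0003 -0.0235" --pt "0.0048 -0.0007 -0.0196" --pt "0.0048 -0.0007 -0.0196" --pt "0.0048 -0.0007 -0.0196" --pt "0.0048 -0.0007 -0.0196" --pt "0.0073 -0.0011 -0.019" --pt "0.0073 -0.0011 -0.019" --pt "0 0 0" --pt "0 0 0" --twist '[0, 0, 0, 0, 0, 0, 0, 0, 0, 0]'

```text
clock: 15.32
ee_pos: [0.5925, 0.1972, 0.0703]
orientation: [3.141, 0.001, -0.143]
ft_force: [-0.9, 0.2, 2.1]
finger_gap: 0.0577
grip_force: 69.4
```

```bash
python3 held.py w_t2
```

```text
15.3167 [0.5925 0.1972 0.0703] [ 1.7998e+02  3.0000e-02 -8.2100e+00] 0.05774816568741359 69.35366034507751 [-0.9  0.2  2.1]
tool-frame plane z=ax+by+c [-0.47686978  0.0012744  -0.00582274] pitch -25.495063423360484 18460 18657 ((0.019656715914607048, -0.0002045556902885437), (0.0808492973446846, 0.05905865505337715), 0.04255152866244316) [-0.01434794  0.05974609] [-0.02919511  0.02885918]
```

carry_out --hand '[-1, -1, -1, -1, -1]' --pt "0.006 -0.0009 -0.012" --pt "0.006 -0.0009 -0.012" --pt "0.004 -0.0006 -0.008" --pt "0 0 0" --pt "0 0 0" --twist '[0, 0, 0, 0, 0]'

```text
clock: 15.78
ee_pos: [0.5954, 0.1967, 0.064]
orientation: [3.141, 0.001, -0.143]
ft_force: [-4.2, 2.0, 4.5]
finger_gap: 0.0582
grip_force: 71.2
```

```bash
python3 held.py w_t3
```

```text
15.7833 [0.5954 0.1967 0.064 ] [ 1.7998e+02  6.0000e-02 -8.2000e+00] 0.058202830075404215 71.18408560752869 [-4.2  2.   4.5]
tool-frame plane z=ax+by+c [-5.70916182e-01 -6.70966770e-05 -5.91636379e-03] pitch -29.722745194967917 13503 13567 ((0.014165733009576797, -0.0002370588481426239), (0.05880434438586235, 0.07255042344331741), 89.79550170898438) [-0.01995921  0.05007974] [-0.02915373  0.02875934]
```

carry_out --hand '[-1, -1, -1, -1]' --pt "-0.0045 0.0006 -0.0025" --pt "-0.0045 0.0006 -0.0025" --pt "0 0 0" --pt "0 0 0" --twist '[0, 0, 0, 0]'

```text
clock: 16.17
ee_pos: [0.5953, 0.1969, 0.064]
orientation: [-3.141, -0.003, -0.143]
ft_force: [-1.0, -0.9, 4.9]
finger_gap: 0.0582
grip_force: 71.2
```

carry_out --hand '[-1, -1, -1, -1]' --pt "-0.0045 0.0006 -0.0025" --pt "0 0 0" --pt "0 0 0" --pt "0 0 0" --twist '[0, 0, 0, 0]'

```text
clock: 16.5
ee_pos: [0.5944, 0.1969, 0.0635]
orientation: [-3.141, -0.003, -0.143]
ft_force: [-0.8, 0.2, 6.2]
finger_gap: 0.0583
grip_force: 71.2
```

carry_out --hand '[-1, -1, -1, -1]' --pt "-0.005 0.0007 -0.002" --pt "-0.005 0.0007 -0.002" --pt "0 0 0" --pt "0 0 0" --twist '[0, 0, 0, 0]'

```text
clock: 16.83
ee_pos: [0.5918, 0.1972, 0.0623]
orientation: [-3.141, -0.002, -0.143]
ft_force: [-0.1, -0.1, 4.7]
finger_gap: 0.0587
grip_force: 71.1
```

```bash
python3 held.py w_t4
```

```text
16.8333 [0.5918 0.1972 0.0623] [-1.7999e+02 -9.0000e-02 -8.2100e+00] 0.05866334795848632 71.08349561691284 [-0.1 -0.1  4.7]
tool-frame plane z=ax+by+c [-5.63344359e-01  2.53753148e-04 -5.89680433e-03] pitch -29.39449050374575 13862 13862 ((0.018330885097384453, -0.0003608614206314087), (0.06544339656829834, 0.059286072850227356), 0.2397240698337555) [-0.01381604  0.05073023] [-0.02921978  0.02878267]
```

carry_out --hand '[-1, -1, -1, -1]' --pt "-0.005 0.0007 -0.0025" --pt "-0.004 0.0006 -0.0025" --pt "0 0 0" --pt "0 0 0" --twist '[0, 0, 0, 0]'

```text
clock: 17.22
ee_pos: [0.5906, 0.1975, 0.0616]
orientation: [-3.141, -0.003, -0.143]
ft_force: [0.3, -0.8, 5.9]
finger_gap: 0.0581
grip_force: 71.1
```

carry_out --hand '[-1, -1, -1]' --pt "-0.005 0.0007 -0.0025" --pt "0 0 0" --pt "0 0 0" --twist '[0, 0, 0]'

```text
clock: 17.47
ee_pos: [0.5906, 0.1975, 0.0616]
orientation: [-3.141, -0.005, -0.144]
ft_force: [1.4, 0.4, 6.9]
finger_gap: 0.0578
grip_force: 71.1
```

carry_out --hand '[-1, -1, -1, -1]' --pt "-0.006 0.0009 -0.003" --pt "-0.004 0.0006 -0.002" --pt "0 0 0" --pt "0 0 0" --twist '[0, 0, 0, 0]'

```text
clock: 17.8
ee_pos: [0.5906, 0.1975, 0.0616]
orientation: [-3.14, -0.009, -0.144]
ft_force: [3.9, -0.7, 8.2]
finger_gap: 0.0581
grip_force: 71.1
```

```bash
python3 held.py w_t5
python3 - <<'E'
from h import *
a=cam("scene")[0][170:280,240:350]; b=cam("side")[0][180:290,250:360]
save("sc1.png",np.hstack([cv2.resize(x,(400,400),interpolation=cv2.INTER_CUBIC) for x in (a,b)]))
E
```

```text
17.8 [0.5906 0.1975 0.0616] [-179.89   -0.5    -8.24] 0.058098224748122734 71.11080765724182 [ 3.9 -0.7  8.2]
tool-frame plane z=ax+by+c [-5.54098892e-01  3.47728382e-04 -5.89786760e-03] pitch -28.990788123140966 14225 14225 ((0.019017472863197327, -0.0002656858414411545), (0.06643756479024887, 0.058845218271017075), 0.06255737692117691) [-0.01366419  0.05163294] [-0.02920847  0.02875174]
```

View pics/sc1.png

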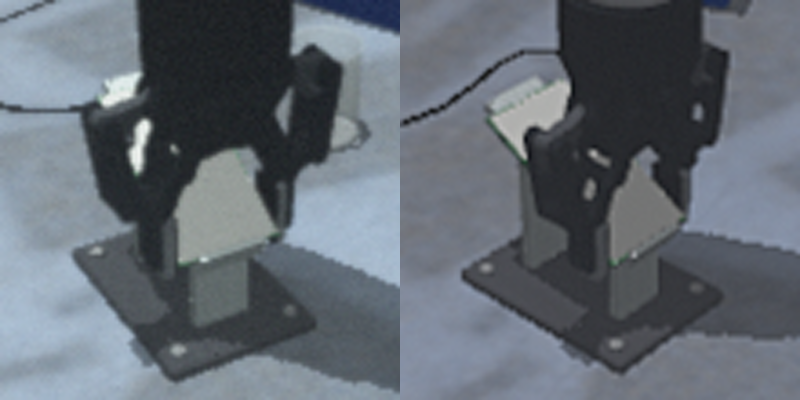

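The TCP has stopped and the force is rising, so the plate is against the ledge. It lies at 29.5°, 4 mm above the deck plane, which means flat on it. I'll ease the push and let go.

carry_out --hand '[-1, -1, -1, -1]' --pt "0.008 -0.0012 0.006" --pt "0 0 0.003" --pt "0 0 0" --pt "0 0 0" --twist '[0, 0, 0, 0]'

```text
clock: 18.28
ee_pos: [0.5902, 0.1975, 0.0621]
orientation: [-3.141, -0.005, -0.144]
ft_force: [5.7, -0.0, 4.3]
finger_gap: 0.0581
grip_force: 70.8
```

carry_out --hand '[1, 1, 1, 1, 1, 1, 1]' --pt "0 0 0" --pt "0 0 0" --pt "0 0 0" --pt "0 0 0" --pt "0 0 0" --pt "0 0 0" --pt "0 0 0" --twist '[0, 0, 0, 0, 0, 0, 0]'

```text
clock: 18.87
ee_pos: [0.5875, 0.1978, 0.061]
orientation: [3.141, 0.001, -0.143]
ft_force: [-0.6, 0.2, 0.6]
finger_gap: 0.0851
grip_force: 0.0
```

```bash
python3 held.py w_t6
```

```text
18.8667 [0.5875 0.1978 0.061 ] [ 1.7998e+02  5.0000e-02 -8.1900e+00] 0.08508626089242048 0.0 [-0.6  0.2  0.6]
tool-frame plane z=ax+by+c [-0.5772537  -0.00188959 -0.00386665] pitch -29.995850189230936 14079 14079 ((0.021256394684314728, -0.00040259771049022675), (0.06449897587299347, 0.05896691977977753), 0.21122834086418152) [-0.01033902  0.05315864] [-0.02926027  0.0287357 ]
```

carry_out --hand '[1, 1, 1, 1, 1, 1, 1, 1, 1]' --pt "0 0 0.05" --pt "0 0 0.1" --pt "0 0 0.18" --pt "0 0 0.18" --pt "0 0 0.18" --pt "0 0 0.18" --pt "0 0 0.18" --pt "0 0 0" --pt "0 0 0" --twist '[0, 0, 0, 0, 0, 0, 0, 0, 0]'

```text
clock: 19.67
ee_pos: [0.5894, 0.1981, 0.2752]
orientation: [-3.138, -0.006, -0.143]
ft_force: [-0.4, -0.4, -0.2]
finger_gap: 0.0851
grip_force: 0.0
```

Run:
```python
from h import *
s=env.state(); print(s["clock"],np.round(s["ee_pos"],4))
rgb,d,P=cam("wrist"); save("w_fin.png",rgb)
D=np.array([.5798,.1991,.0555]); t=np.radians(-8.3)
R=np.c_[[np.cos(t),np.sin(t),0],[-np.sin(t),np.cos(t),0],[0,0,1]]@Ro.from_euler('y',-30,degrees=True).as_matrix()
Q=(P-D)@R
m=(abs(Q[...,2]-.004)<.004)&(Q[...,0]>-.02)&(Q[...,0]<.13)&(abs(Q[...,1])<.05)
m=cv2.morphologyEx(m.astype(np.uint8),cv2.MORPH_OPEN,np.ones((3,3)))>0
q=Q[m]; print(cv2.minAreaRect(q[:,:2].astype(np.float32)),np.percentile(q[:,2],[5,50,95]),m.sum())
m2=(Q[...,2]>.0075)&(Q[...,2]<.016)&(abs(Q[...,0])<.015)&(abs(Q[...,1])<.05); e=Q[m2]; print('ledge',len(e),np.percentile(e,[2,50,98],axis=0).round(4).tolist())
a=rgb[60:300,220:430]; a=cv2.resize(a,(400,457)); b=cv2.resize(cam("scene")[0][160:280,240:350],(400,457)); save("fin.png",np.hstack([a,b]))
```

```text
19.6667 [0.5894 0.1981 0.2752]
((0.05628880485892296, -0.0005359016358852386), (0.11954019963741302, 0.05997338518500328), 0.13070397078990936) [0.00288402 0.0042083  0.0052377 ] 4875
ledge 107 [[-0.0042, -0.0193, 0.0076], [-0.0024, -0.0002, 0.0098], [-0.001, 0.0191, 0.0114]]
```

View pics/fin.png

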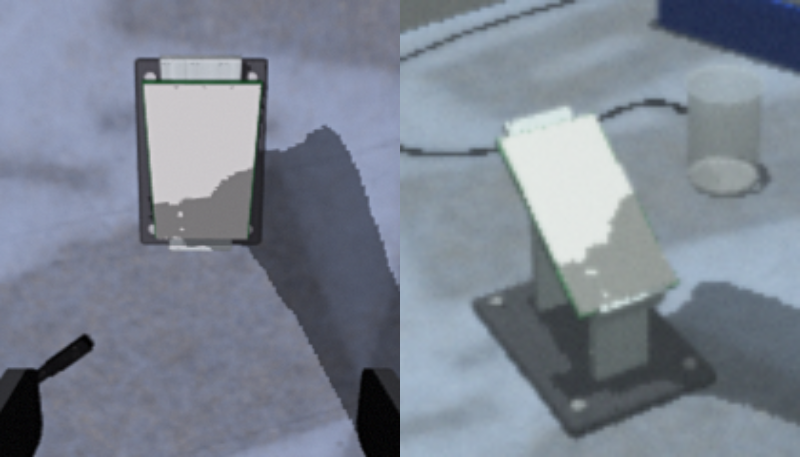

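The plate lies flat, straight (0.1°) and centred to within 0.5 mm. Its lower edge is at the ledge, at (190,240), and the other objects were not touched. I'm handing it in.

```bash
python3 -c "
from rig import env
print(env.close_job())"
```

```text
the job is handed in; nothing more can be done
None
```

I slid the plate to about 34 mm of overhang (31% of its length), carried it by that end and laid it coated face up on the drying stand, flat, centred and against the ledge; I handed the job in at about 20 s, and no verdict came back.

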